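# Switch the capacitor sorter to its other tray and let the parts through

### The job

Three capacitors wait on the ramp of the bench sorter. Rock the yellow seesaw gate over to its other side by pressing down the red pad that stands high, then press the green plunger fully down so that all three capacitors roll by themselves into the tray that the gate was not feeding at the start. Work with the fingertips only, do not touch or carry the capacitors, and leave the solder spool, flux jar and screwdriver where they are.

Things in the scene. Friction and masses are not known exactly. Their poses are not given: they have to be found in the camera images.
- feeder: The sorter, a fixed fixture; origin on the table under the gate axle, y along its channel to the teal (left) tray, x from the red pads to the plunger side, z up. 32 mm wide clear-walled channel at x = 0: ramp (floor 161 mm high at y = +12 mm, 191 mm at y = +125 mm, walls 24 mm above it, at most 225 mm high), throat above the axle, yellow gate, a chute and a tray on each side.
- gate (a joint): Lean of the yellow gate on its axle (along x, 110 mm high): +0.40 rad = left (+y) end down, feeding the left teal tray; -0.40 = right end down, feeding the right orange tray. Starts on either stop. A weight above the axle keeps it on a stop and tips it to the other once past level; about 0.5 N on the raised pad. Pad top 148 mm high raised, 120 level, 90 lowered.
- left_pad (a point): Centre of the top of the left (+y) red pad of the gate, a disc 30 mm across on the end of the yellow rocker bar, 92 mm on the robot's side of the channel and 75 mm from the axle.
- right_pad (a point): The same for the right (-y) red pad.
- plunger (a joint): How far the green release plunger is pressed down: 0 = up (a steel tongue stands 12 mm proud in the ramp and blocks the parts), 0.016 m = fully down (tongue below the ramp floor). It slides with a friction of about 2.5 N and stays where it is left.
- plunger_top (a point): Centre of the top of the green plunger cap, a disc 32 mm across, at (60, 40) mm in the sorter's x, y, 238 mm above the table when up; it is pressed straight down by 16 mm and is the highest thing around.
- left_tray (a point): Centre of the inner floor of the left, teal tray (100 mm in x by 110 mm in y by 50 mm high, 4 mm walls), part of the sorter, 172 mm from the axle.
- right_tray (a point): The same for the right, orange tray.
- cap0_center (a point): Capacitor, a dark blue cylinder 18 mm in diameter and 26 mm long with a silver end, its axis along the sorter's x so that it rolls along y; this point is its centre. About 15 g. First in the queue, next to the tongue.
- cap1_center (a point): Capacitor, a dark blue cylinder 18 mm in diameter and 26 mm long with a silver end, its axis along the sorter's x so that it rolls along y; this point is its centre. About 15 g. Second in the queue.
- cap2_center (a point): Capacitor, a dark blue cylinder 18 mm in diameter and 26 mm long with a silver end, its axis along the sorter's x so that it rolls along y; this point is its centre. About 15 g. Last in the queue.
- spool_mid (a point): Blue solder spool standing on the table on the robot's side of the left tray, 52 mm across, 42 mm high; this point is its centre. Bystander.
- flux_mid (a point): Flux jar standing beyond the sorter, 44 mm across, 45 mm high; this point is its centre. Bystander.
- driver: Screwdriver 160 mm long lying on the table on the robot's side of the right tray; x along the tool towards its tip, origin under its middle. Bystander.

How it is judged:
By the outcome, as a careful person would: the job done as asked, in the order asked, and still so for the second after the job is handed in, with the robot touching nothing.
It also fails if it takes over 38 s, if anything falls off the work surface, if the arm or the gripper's body presses on something with over 40 N, if the wrist force passes 120 N, or if a joint passes its speed limit or range.

### The arm

A 7-joint arm with a two-finger parallel gripper is mounted at the origin on the work surface. World frame = base frame: x ahead of the robot, y to its left, z up, the work surface at z = 0. Lengths are in m, angles in rad, forces in N, time in s.
With the tool pointing down it reaches from about 0.425 to 0.875 m from the base axis. Payload 4.7 kg.
Tool frame: the origin (TCP) lies at the very end of the fingers, on their centre line; the grasp point (between the pads) lies 19 mm behind it; z points along the fingers, y is the line along which they close (so a half turn about z gives the same grasp; the last joint's range is limited). The gripper opens to 87 mm and grips with 3 to 60 N. Pads are 19 mm wide; open, the fingers measure 117 mm over their backs; the gripper's body (75 mm by 190 mm) begins 51 mm behind the grasp point.
Start: joints at [-1.132, 0.321, -0.07, 1.45, 0.023, 1.371, -0.057], TCP at [0.268, 0.592, 0.223] pointing down, gripper open.
Joint ranges: [-2.86, 2.86], [-0.3, 2.09], [-1.38, 1.24], [0.06, 2.45], [-1.56, 4.7], [0.09, 2.05], [-2.69, 2.69]. Speed limits (rad/s): [2.57, 2.57, 3.14, 3.14, 3.14, 3.14, 3.14].

### API

Orientations are given as a rotation vector (axis times angle).
In Python, from bench import ctrl gives the robot as it stands.
- The arm moves only by the shell command python3 -m jog 'ROWS' [FORCE]. ROWS is JSON, a list that holds one entry, the list of rows, each a list of 7 numbers: the shift along the tool's x, y, z in mm, then the turn, a rotation vector about the tool's x, y, z in degrees, then the finger opening in mm, from 0 to 87. A call has 1 to 10 rows; each row is the pose to reach, as a shift and turn from the pose commanded when the call began, along the tool's axes at that moment; what a row does not reach only later rows make up. A row lasts 1/10 s, in which the tool goes at most 50 mm and 8.59 degrees, less where a joint would pass 70% of its speed; a pose out of reach is approached as far as the arm can. A call with a gripper value outside its range is refused whole. The fingers move at their own pace and stop on an object; FORCE is the grip in N (left out, the last holds). Time passes only in rows, so rows that repeat a pose let the fingers close. It gives the time, the measured TCP pose, the force, the opening and the grip force at its end, in the units of the state.
- ctrl.get_state(): the state, without advancing time (a new reading comes with each control period).
- ctrl.get_image(name): name is "scene" or "top"; returns a dict with "image" (400x640x3 uint8, red, green, blue), "depth" (400x640 float32, m along the optical axis (not along the pixel's ray), 0 where there is no reading), "fov_y" (degrees; the focal length in pixels is half the picture's height over the tangent of half this angle, whatever the lens; pixels are square), "cx", "cy" (the principal point, pixels), "k1" (the pictures are not rectified: a ray, as slopes to the right and down, at radius r is drawn at 1 + k1 r^2 times it, then the intrinsics apply), "rvec" (rotation vector, rad) and "tvec" (3), from world to camera coordinates, as OpenCV has them. Camera axes: x right, y down, z forward; pixel columns grow to the right and rows downward; lengths in m; the calibration is good to about 2 mm. A picture is of the moment at which its call begins.
- ctrl.close_job(): hands the job in; it is judged then, once.
The state is a dict: "time": time; "joint_positions": joint angles; "qd": joint speeds; "joint_torque": joint torques, N m; "position": TCP position; "tool_rot": TCP orientation; "ft_force": force on the tool from outside, world axes, zero at the start; "torque": the same for the moment, N m; "grip_width": opening from 0.0 (shut) to 1.0 (fully open); "grip_force": force on a finger pad.
Only numpy, scipy, OpenCV 4.12 (cv2) and the standard library are available. Lean on these libraries where they do the work, as an engineer would, in place of code of your own. Each camera call takes 0.05 s, during which the arm holds its last target. There are 200 camera calls.

## Working session

There is one attempt and no reset: what is moved stays moved. The work goes in short steps, Python scripts to look and compute and a shell command to move; the robot and the scene stay as the last step left them, time stands still between calls to the robot, and variables do not carry over. Pictures are saved under pics/ and viewed, at most 10 in all, crops included, and the job is handed in when it is done.

```bash
mkdir -p pics
cat > h.py <<'E'
import numpy as np, cv2
from bench import ctrl
def cap(n):
    d=ctrl.get_image(n); return d
def points(d):
    H,W=d["depth"].shape; f=H/2/np.tan(np.radians(d["fov_y"])/2)
    K=np.array([[f,0,d["cx"]],[0,f,d["cy"]],[0,0,1]])
    u,v=np.meshgrid(np.arange(W),np.arange(H))
    p=cv2.undistortPoints(np.stack([u,v],-1).reshape(-1,1,2).astype(float),K,np.array([d["k1"],0,0,0,0.])).reshape(H,W,2)
    R=cv2.Rodrigues(np.array(d["rvec"],float))[0]
    z=d["depth"][...,None]; c=np.concatenate([p*z,z],-1)
    return (c-np.array(d["tvec"]).ravel())@R
E
python3 - <<'E'
from h import *
s=ctrl.get_state(); print(s["time"],s["position"],s["tool_rot"],s["grip_width"])
for n in("scene","top"):
    d=cap(n); cv2.imwrite(f"pics/{n}0.png",d["image"][...,::-1]); P=points(d)
    hsv=cv2.cvtColor(d["image"],cv2.COLOR_RGB2HSV)
    m={"red":cv2.inRange(hsv,(0,140,80),(8,255,255))|cv2.inRange(hsv,(172,140,80),(180,255,255)),
       "green":cv2.inRange(hsv,(45,100,50),(80,255,255)),"yellow":cv2.inRange(hsv,(22,130,100),(34,255,255)),
       "teal":cv2.inRange(hsv,(81,100,50),(98,255,255)),"orange":cv2.inRange(hsv,(9,140,100),(20,255,255)),"blue":cv2.inRange(hsv,(100,80,20),(130,255,255))}
    for k,a in m.items():
        N,L,S,C=cv2.connectedComponentsWithStats(a)
        for i in range(1,N):
            if S[i,4]>40:
                q=P[(L==i)&(d["depth"]>0)]
                if len(q): print(n,k,S[i,4],C[i].round(),np.median(q,0).round(3),"zmax",np.percentile(q[:,2],95).round(3))
E
```

```text
0.0 [0.26775928 0.59169732 0.22145667] [-6.62308453e-01 -3.07069574e+00  2.92473654e-03] 1.000938735519704
scene red 194 [282. 194.] [ 0.458 -0.28   0.021] zmax 0.028
scene green 265 [277. 162.] [ 0.313 -0.478  0.009] zmax 0.011
scene green 153 [327. 188.] [0.607 0.064 0.239] zmax 0.24
scene yellow 42 [156. 175.] [ 0.69  -0.6    0.037] zmax 0.039
scene yellow 431 [151. 189.] [ 0.745 -0.51   0.031] zmax 0.038
scene yellow 131 [271. 227.] [ 0.567 -0.183  0.006] zmax 0.008
scene yellow 397 [629. 325.] [0.291 0.543 0.034] zmax 0.036
scene teal 1507 [278. 161.] [ 0.309 -0.481  0.003] zmax 0.006
scene teal 2780 [394. 285.] [0.511 0.181 0.026] zmax 0.052
scene teal 1286 [594. 388.] [0.481 0.541 0.044] zmax 0.062
scene orange 251 [52. 79.] [ 0.806 -1.139  0.248] zmax 0.251
scene orange 3288 [393.  94.] [-0.635 -0.781  0.002] zmax 0.006
scene orange 8358 [ 67. 208.] [ 0.921 -1.088 -0.163] zmax 0.113
scene orange 4722 [557. 142.] [-0.601  0.037  0.001] zmax 0.005
scene orange 114 [617. 110.] [-0.606  0.232  0.175] zmax 0.19
scene orange 52 [637. 116.] [-0.606  0.293  0.171] zmax 0.186
scene or
[... 1122 characters left out ...]
 0.036
top teal 3883 [ 73. 227.] [0.547 0.62  0.005] zmax 0.059
top teal 1512 [247. 236.] [0.514 0.193 0.005] zmax 0.05
top teal 8256 [550. 319.] [ 0.292 -0.523  0.001] zmax 0.006
top orange 864 [398. 198.] [ 0.608 -0.181  0.005] zmax 0.05
top orange 55 [339. 207.] [ 0.567 -0.031  0.097] zmax 0.104
top orange 56 [323. 210.] [0.559 0.009 0.113] zmax 0.119
top orange 67 [ 54. 223.] [0.562 0.666 0.027] zmax 0.032
top orange 908 [ 17. 282.] [ 0.427  1.17  -0.587] zmax -0.58
top blue 210 [289. 216.] [0.539 0.076 0.193] zmax 0.199
top blue 119 [638. 246.] [ 0.498 -1.175 -0.624] zmax -0.607
top blue 97 [268. 284.] [0.404 0.137 0.006] zmax 0.01
top blue 161 [  9. 340.] [0.287 0.738 0.06 ] zmax 0.241
```

View pictures.

Run:
```python
import cv2
a=cv2.imread("pics/top0.png")[130:330,210:470]; cv2.imwrite("pics/topc.png",cv2.resize(a,None,fx=3,fy=3,interpolation=2))
a=cv2.imread("pics/scene0.png")[130:330,230:490]; cv2.imwrite("pics/scc.png",cv2.resize(a,None,fx=3,fy=3,interpolation=2))
```

```text
(no output)
```

View pics/topc.png

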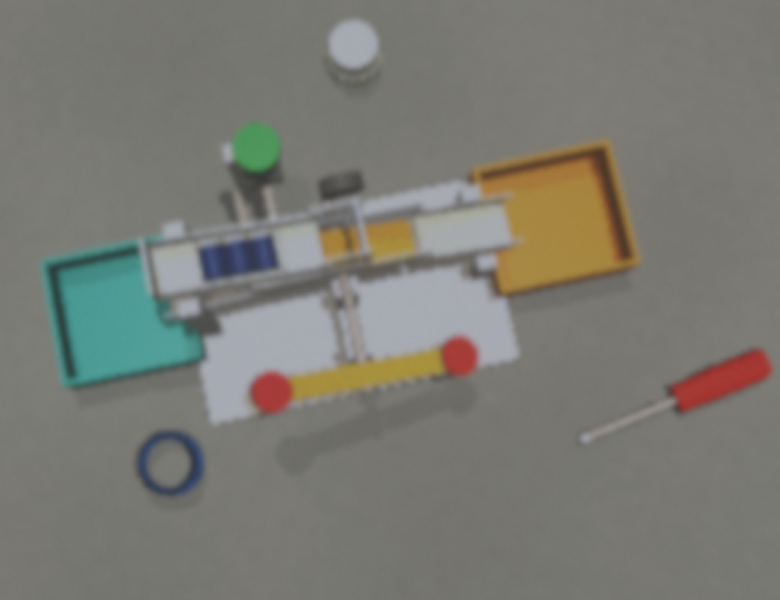

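View pics/scc.png

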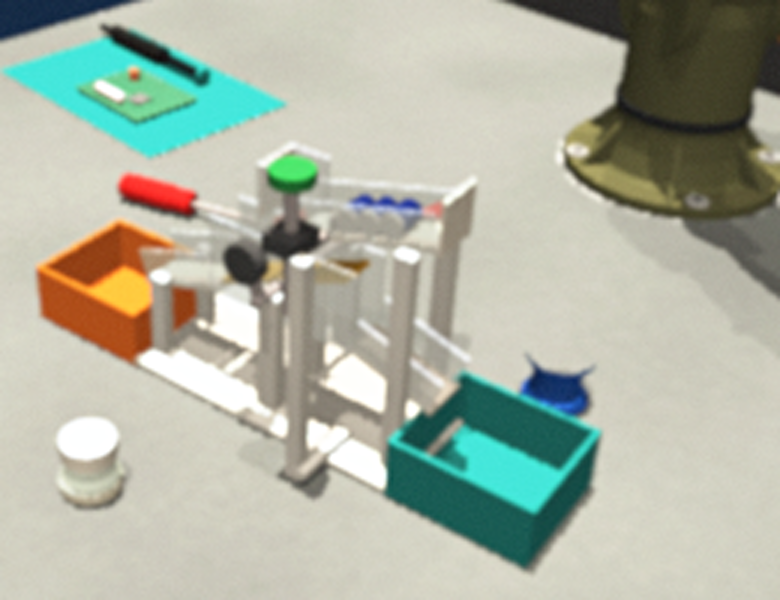

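The views show that the left pad (300,261 in the top view) stands high, so the gate feeds the orange tray. The three capacitors are queued at (289,216) and the plunger is up at (295,179).

```bash
cat > to.py <<'E'
import sys
from h import *
s=ctrl.get_state(); R=cv2.Rodrigues(np.array(s["tool_rot"]))[0]
print("t",s["time"],"pos",s["position"].round(4),"F",np.round(s["ft_force"],1),"grip",round(s["grip_width"],3))
print("tool y deg",np.degrees(np.arctan2(R[1,1],R[0,1])))
for n,p in dict(pad=[.450,.058,.165],plg=[.605,.0615,.255]).items(): print(n,((np.array(p)-s["position"])@R*1000).round(1))
E
python3 to.py
```

```text
t 0.1 pos [0.2677 0.5918 0.2215] F [-0.3  0.1  0.1] grip 0.999
tool y deg 65.66289561206584
pad [-386.  -411.1   57.3]
plg [-525.8 -344.2  -32.8]
```

```bash
python3 -m jog '[[[-34,-36,0,0,0,-8,0],[-68,-73,0,0,0,-16,0],[-102,-109,0,0,0,-24,0],[-136,-145,0,0,0,-30,0],[-170,-181,0,0,0,-35,0],[-204,-218,0,0,0,-35,0],[-238,-254,0,0,0,-35,0],[-272,-290,0,0,0,-35,0],[-306,-326,10,0,0,-35,0],[-340,-362,20,0,0,-35,0]]]'; python3 to.py
```

```text
time: 1.1
position: [0.4285, 0.1213, 0.2027]
tool_rot: [-0.292, 3.127, 0.001]
ft_force: [0.8, 0.4, -0.1]
grip_width: 0.174
grip_force: 0.0
t 1.1 pos [0.4285 0.1213 0.2027] F [ 0.8  0.4 -0.1] grip 0.174
tool y deg 100.66611534937117
pad [ -9.4 -66.2  37.7]
plg [-162.4  -91.4  -52.2]
```

```bash
python3 -m jog '[[[-5,-33,15,0,0,0,0],[-9,-66,30,0,0,0,0],[-9,-66,34,0,0,0,0],[-9,-66,34,0,0,0,0]]]'
python3 - <<'E'
from h import *
d=cap("top"); a=d["image"][130:330,210:470,::-1]; cv2.imwrite("pics/t1.png",cv2.resize(a,None,fx=3,fy=3,interpolation=2))
E
python3 to.py
```

```text
time: 1.5
position: [0.4485, 0.0596, 0.1678]
tool_rot: [0.289, -3.126, -0.0]
ft_force: [-0.6, -0.8, -0.6]
grip_width: 0.006
grip_force: 0.0
t 1.55 pos [0.4488 0.0607 0.1685] F [0.3 0.6 0.7] grip 0.001
tool y deg 100.674731912676
pad [-0.7 -2.8  3.5]
plg [-153.6  -28.1  -86.7]
```

View pics/t1.png

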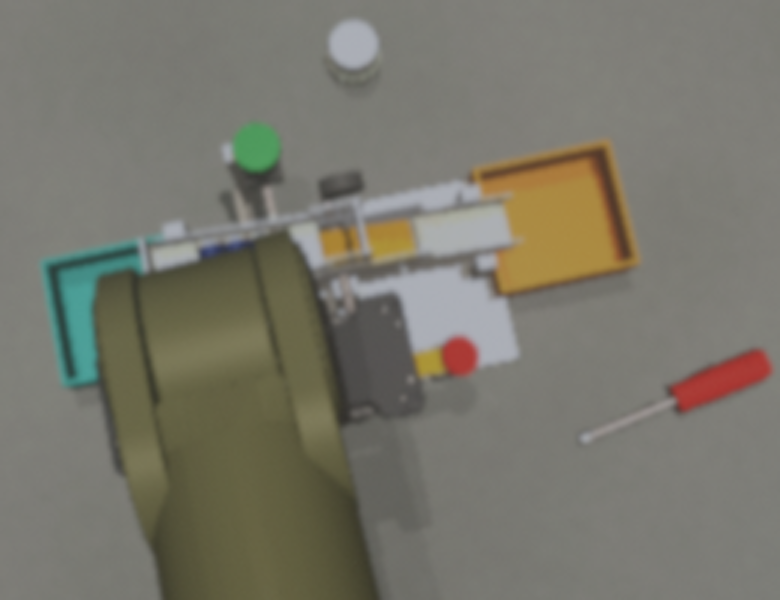

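The arm is over the left pad and the gripper body is parallel to the bar. The wrist overhangs the ramp, so I'm checking its height from the scene camera.

Run:
```python
from h import *
d=cap("scene"); a=d["image"][50:310,190:510,::-1]; cv2.imwrite("pics/s1.png",cv2.resize(a,None,fx=2.3,fy=2.3,interpolation=2))
```

```text
(no output)
```

View pics/s1.png

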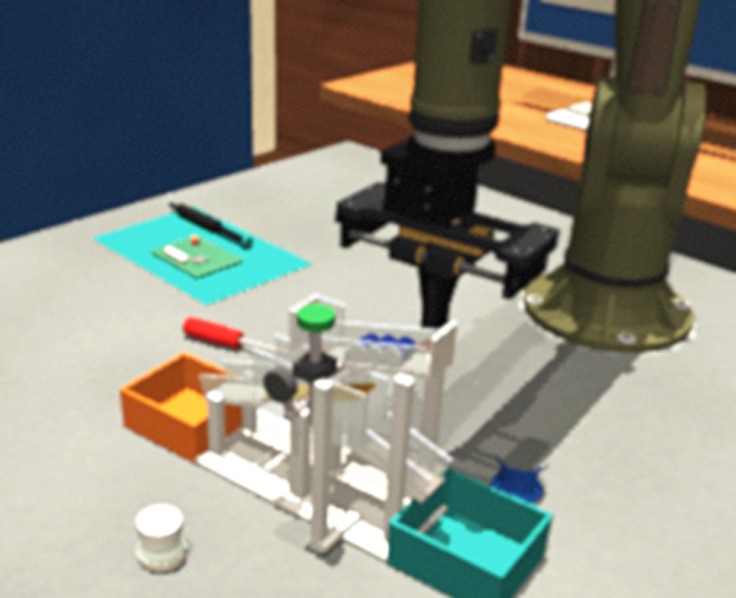

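```bash
python3 -m jog '[[[0,-1,12,0,0,0,0],[0,-1,22,0,0,0,0],[0,0,32,0,0,0,0],[0,2,42,0,0,0,0],[0,2,52,0,0,0,0],[0,2,62,0,0,0,0],[0,2,70,0,0,0,0],[0,2,74,0,0,0,0],[0,2,74,0,0,0,0]]]'; python3 -m jog '[[[0,0,-30,0,0,0,0],[0,0,-70,0,0,0,0],[0,0,-120,0,0,0,0],[0,0,-165,0,0,0,0],[-10,-2,-175,0,0,0,0]]]'; python3 to.py
```

```text
time: 2.5
position: [0.449, 0.0622, 0.0949]
tool_rot: [0.292, -3.128, -0.001]
ft_force: [0.9, 1.0, 0.7]
grip_width: 0.009
grip_force: 0.2
time: 3.0
position: [0.4613, 0.0624, 0.2757]
tool_rot: [-0.291, 3.119, 0.004]
ft_force: [1.3, 1.2, 0.1]
grip_width: 0.005
grip_force: 0.0
t 3.0 pos [0.4613 0.0624 0.2757] F [1.3 1.2 0.1] grip 0.005
tool y deg 100.67992550372243
pad [ 13.   -2.5 110.6]
plg [-140.8  -27.6   22. ]
```

Now move over to the plunger, then check the gate with the arm out of the way.

```bash
python3 -m jog '[[[-45,-9,0,0,0,0,0],[-90,-18,0,0,0,0,0],[-135,-27,0,0,0,0,0],[-141,-28,8,0,0,0,0],[-141,-28,8,0,0,0,0]]]'; python3 to.py
python3 - <<'E'
from h import *
for n in("top","scene"):
    d=cap(n); P=points(d); hsv=cv2.cvtColor(d["image"],cv2.COLOR_RGB2HSV)
    m=cv2.inRange(hsv,(0,140,80),(8,255,255))|cv2.inRange(hsv,(172,140,80),(180,255,255))
    N,L,S,C=cv2.connectedComponentsWithStats(m)
    for i in range(1,N):
        if S[i,4]>20: print(n,S[i,4],C[i].round(),np.median(P[L==i],0).round(3))
    if n=="scene": a=d["image"][50:310,190:510,::-1]; cv2.imwrite("pics/s2.png",cv2.resize(a,None,fx=2.3,fy=2.3,interpolation=2))
E
```

```text
time: 3.5
position: [0.6028, 0.0602, 0.2592]
tool_rot: [0.29, -3.124, 0.003]
ft_force: [-0.7, -0.2, 0.4]
grip_width: 0.005
grip_force: 0.0
t 3.5 pos [0.6028 0.0602 0.2592] F [-0.7 -0.2  0.4] grip 0.005
tool y deg 100.62315030475588
pad [150.2  26.1  94.8]
plg [-2.5  0.9  4.2]
top 111 [362. 247.] [ 0.473 -0.072  0.148]
top 294 [450. 256.] [ 0.453 -0.285  0.024]
scene 194 [282. 194.] [ 0.458 -0.28   0.021]
```

View pics/s2.png

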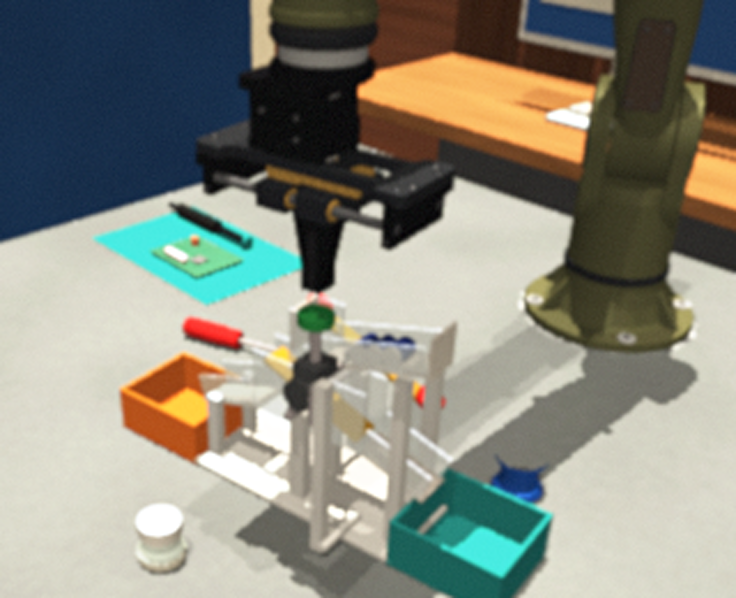

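The gate has tipped: the right pad is now at 148 mm and the fingers are over the plunger cap. Next I press it.

```bash
python3 -m jog '[[[-2,1,15,0,0,0,0],[-2,1,22,0,0,0,0],[-2,1,28,0,0,0,0],[-2,1,33,0,0,0,0],[-2,1,36,0,0,0,0],[-2,1,36,0,0,0,0]]]'
```

```text
time: 4.2
position: [0.6044, 0.0618, 0.2254]
tool_rot: [0.292, -3.128, 0.0]
ft_force: [-0.3, -0.4, -0.5]
grip_width: 0.006
grip_force: 0.0
```

```bash
python3 -m jog '[[[0,0,2,0,0,0,0],[0,0,3,0,0,0,0],[0,0,3,0,0,0,0]]]'; python3 -m jog '[[[0,0,1,0,0,0,0],[0,0,2,0,0,0,0],[0,0,2,0,0,0,0]]]'
```

```text
time: 4.5
position: [0.6049, 0.0617, 0.2229]
tool_rot: [-0.292, 3.127, -0.0]
ft_force: [-0.4, -0.2, -0.4]
grip_width: -0.0
grip_force: 0.5
time: 4.8
position: [0.6049, 0.0617, 0.2224]
tool_rot: [-0.291, 3.127, 0.001]
ft_force: [-2.2, -0.0, 7.7]
grip_width: 0.008
grip_force: 3.9
```

The plunger is on its stop at 7.7 N. I'll push 1 mm more, then back off and look.

```bash
python3 -m jog '[[[0,0,1,0,0,0,0],[0,0,1,0,0,0,0]]]'; python3 -m jog '[[[0,0,-30,0,0,0,0],[0,0,-75,0,0,0,0],[0,0,-100,0,0,0,0],[40,0,-110,0,0,0,0],[85,0,-110,0,0,0,0],[130,0,-110,0,0,0,0],[170,0,-110,0,0,0,0],[170,0,-110,0,0,0,0],[170,0,-110,0,0,0,0],[170,0,-110,0,0,0,0]]]'
python3 - <<'E'
from h import *
d=cap("scene"); P=points(d); a=d["image"][110:330,210:490,::-1]; cv2.imwrite("pics/s3.png",cv2.resize(a,None,fx=2.7,fy=2.7,interpolation=2))
m=cv2.inRange(cv2.cvtColor(d["image"],cv2.COLOR_RGB2HSV),(45,100,50),(80,255,255)); m[:, :300]=0
print(np.percentile(P[m>0],90,axis=0))
E
```

```text
time: 5.0
position: [0.6049, 0.0617, 0.2224]
tool_rot: [-0.291, 3.126, 0.001]
ft_force: [-4.7, -0.6, 11.8]
grip_width: 0.004
grip_force: 5.8
time: 6.0
position: [0.4383, 0.0305, 0.3298]
tool_rot: [-0.292, 3.127, -0.0]
ft_force: [1.3, 1.0, -0.1]
grip_width: 0.006
grip_force: 0.0
[0.61627345 0.07405661 0.22443901]
```

View pics/s3.png

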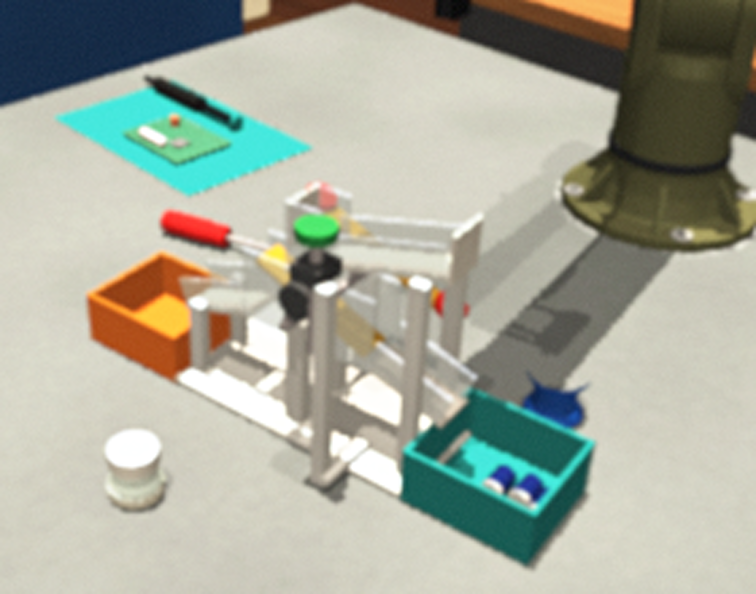

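The ramp is empty and two capacitors show in the teal tray near crop (515,485). The third may be hidden by the wall, so I'm moving the arm aside and checking from the top.

```bash
python3 -m jog '[[[0,-45,-10,0,0,0,0],[0,-90,-10,0,0,0,0],[0,-135,-10,0,0,0,0],[0,-180,-10,0,0,0,0],[0,-225,-10,0,0,0,0],[0,-260,-10,0,0,0,0],[0,-260,-10,0,0,0,0],[0,-260,-10,0,0,0,0],[0,-260,-10,0,0,0,0],[0,-260,-10,0,0,0,0]]]'
python3 - <<'E'
from h import *
d=cap("top"); a=d["image"][130:330,210:470,::-1]; cv2.imwrite("pics/t4.png",cv2.resize(a,None,fx=3,fy=3,interpolation=2))
E
```

```text
time: 7.05
position: [0.4862, -0.2236, 0.3396]
tool_rot: [0.296, -3.127, -0.001]
ft_force: [-0.0, -0.1, 0.5]
grip_width: 0.006
grip_force: 0.0
```

View pics/t4.png

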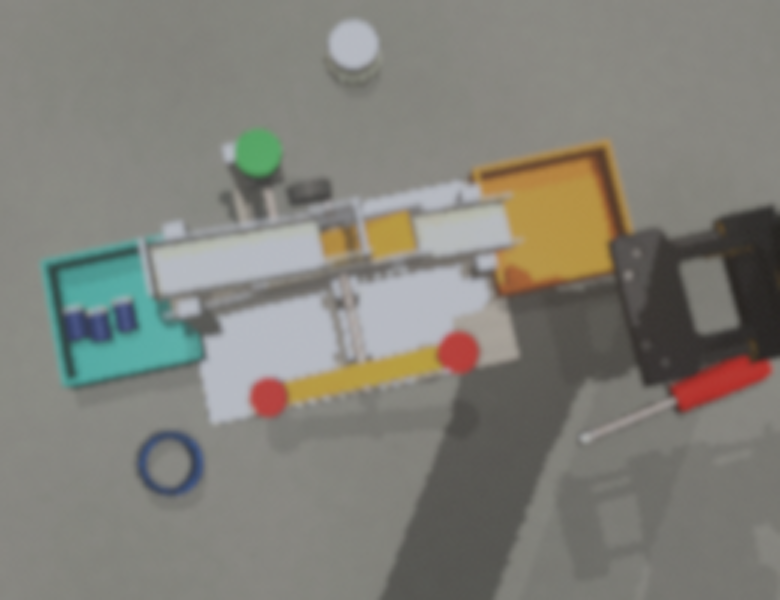

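All three capacitors are in the teal tray, at crop (75,323), (99,325) and (125,316). The spool, jar and screwdriver have not moved.

```bash
python3 -c "from bench import ctrl; print(ctrl.close_job())"
```

```text
the job is handed in; nothing more can be done
None
```

The job is handed in: I rocked the gate to the left side and pressed the plunger to its stop, and all three capacitors rolled into the teal tray at about 7 s of the 38 s allowed, with the spool, jar and screwdriver left where they were.

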